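# Shade matching at the dental bench

### The arm

A 7-joint arm with a two-finger parallel gripper is mounted at the origin on the work surface. World frame = base frame: x ahead of the robot, y to its left, z up, the work surface at z = 0. Lengths are in m, angles in rad, forces in N, time in s.
With the tool pointing down it reaches from about 0.35 to 0.9 m from the base axis. Payload 8.1 kg.
Tool frame: the origin (TCP) lies on the centre line of the jaws, within the pads' length; the fingertips stand 19 mm ahead of it and the grasp point (between the pads) is the TCP; z points along the fingers, y is the direction in which the jaws open and shut (so a half turn about z gives the same grasp; the last joint's range is limited). The gripper opens to 92 mm and grips with 3 to 60 N. Pads are 19 mm wide; open, the fingers measure 130 mm over their backs; the gripper's body (75 mm by 190 mm) begins 47 mm behind the grasp point.
Start: joints at [-1.258, 0.434, 0.025, 1.573, -0.012, 1.134, -0.075], TCP at [0.252, 0.572, 0.246] pointing down, gripper open.
Joint ranges: [-2.62, 2.62], [-0.44, 2.09], [-1.27, 1.32], [0.08, 2.57], [-1.32, 4.46], [0.12, 2], [-2.74, 2.74]. Speed limits (rad/s): [2.22, 2.22, 3.01, 3.01, 3.14, 3.14, 3.14].

### API

Orientations are given as a rotation vector (axis times angle).
In Python, from cell import monitor, imaging, workorder, outline_of gives the robot as it stands.
- The arm moves only by the tool move_arm, never from a script. Its argument "series" is a list of rows, each a list of 6 numbers: the shift along the world's x, y, z in cm, then the turn, a rotation vector about the world's x, y, z in degrees. A call has 1 to 8 rows; each row shifts and turns the commanded pose from where the row before left it; what a row does not reach is not made up. A row lasts 1/10 s, in which the tool goes at most 50 mm and 8.59 degrees, less where a joint would pass 70% of its speed; a pose out of reach is approached as far as the arm can. A call with a gripper value outside its range is refused whole. "grip" is the opening, from 0 (shut) to 1 (fully open), set as the call begins (left out, the last holds). The fingers move at their own pace and stop on an object; "force" is the grip in N (left out, the last holds). Time passes only in rows, so rows that do not move let the fingers close. It gives the time, the measured TCP pose, the force and the opening at its end, in the units of the state.
- monitor.observe(): the state, without advancing time (a new reading comes with each control period).
- imaging.get_image(name): name is "scene" or "top"; returns a dict with "color" (420x560x3 uint8, red, green, blue), "fx", "fy", "cx", "cy" (pixels), "dist_coeffs" ([k1, k2, p1, p2, k3] as OpenCV has them; the pictures are not rectified), "rvec" (rotation vector, rad) and "tvec" (3), from world to camera coordinates, as OpenCV has them. Camera axes: x right, y down, z forward; pixel columns grow to the right and rows downward; lengths in m; the calibration is good to about 2 mm. A picture is of the moment at which its call begins. There is no depth.
- workorder.sign_off(): hands the job in, once; it reports no verdict.
Trained networks look in the newest picture that a camera, given by its name, has taken for a name from the list of things; names that differ only in an ending like _2 or _b are one class to them, and where a whole thing is asked for, a point or a joint stands for the part that bears it (a point fixed in the world has none). Each returns a list of dicts, best first, with "p" (0 to 1); they miss things now and then, are a little off and sometimes report something else, mostly with a low value. They report only what shows in the picture. A call takes as long as a camera call.
- outline_of(camera, thing): "mask" (420x560 bool, what is visible of it) and "rect" ([left, top, width, height] in pixels, round what is visible of it).
The state is a dict: "clock": time; "joints": joint angles; "dq": joint speeds; "joint_efforts": joint torques, N m; "position": TCP position; "ee_rot": TCP orientation; "force": force on the tool from outside, world axes, zero at the start; "ft_torque": the same for the moment, N m; "width": opening from 0.0 (shut) to 1.0 (fully open).
Only numpy, scipy, OpenCV 4.12 (cv2) and the standard library are available. Lean on these libraries where they do the work, as an engineer would, in place of code of your own. Each camera call takes 0.05 s, during which the arm holds its last target. There are 200 camera calls.

### The job

Shade-match the two crowns: first put both of them (ivory teeth on little terracotta dies) into the black dish, then draw the blue-handled shade tab out of its slanted rack and turn it level, white-striped face up, with its tooth end over the middle of the dish and a few centimetres clear above the rim. The program finishes while still holding the tab up there, steady, in the gripper. Leave the yellow and green tabs in the rack, and do not shove or tip the rest of the bench's things (the amber bottle and the white jar).

Things in the scene. Friction and masses are not known exactly. Their poses are not given: they have to be found in the camera images.
- crown_a: A crown on its die: terracotta square die 16 x 16 mm, 14 mm tall, under an ivory tooth 16 mm across; 25 mm tall in all, 15 g. Stands upright on the bench to the robot's left. Origin: centre of its underside; z up, x and y along the die's sides.
- crown_b: The second crown, the same as crown_a.
- crown_a_mid (a point): Point on crown_a's axis, 12 mm above its underside.
- crown_b_mid (a point): Point on crown_b's axis, 12 mm above its underside.
- dish: Round black open dish, loose on the bench, 90 mm across the rim, 26 mm high, wall 4 mm, 250 g; the inside narrows to a flat floor 64 mm across, 5 mm above its underside. Origin: centre of its underside, z up.
- dish_rim (a point): Centre of the dish's mouth, at rim height (26 mm above the bench).
- rack: Shade-tab rack fixed to the bench: base 100 x 200 x 8 mm, three clear sockets 60 mm apart along its y (-60, 0, 60 mm), tabs in any order. Sockets slant 45 degrees, upper ends towards its -x (the robot); mouths 59 mm up, outside 19 x 24 mm. Each takes 51 mm of a tab (1.5 to 2 mm play each side), 59 mm sticks out; draw it out along its own axis. Origin: centre of the underside; z up.
- tab_blue: Blue shade tab: bar 110 mm long, 14 wide (its y), 10 thick (its x), 30 g. Origin: end face of its ivory tooth (18 mm long, most of the weight); z runs along the bar to the handle's top end (z = 110 mm); the +x side is the face with the white stripe. Starts leaning 45 degrees in a socket, handle towards the robot, striped face away and up; its y is the rack's y.
- tab_yellow: Another shade tab, same size, yellow handle; stays in its socket.
- tab_green: Another shade tab, same size, green handle; stays in its socket.
- tab_blue_tooth (a point): The tooth end of the blue tab (the tab's origin).
- tab_blue_grip (a point): A good place to grip the blue tab across its 14 mm width: on its axis, 85 mm from the tooth end, 34 mm out of the socket's mouth and 25 mm from the handle's top end.
- bottle: Amber bottle, 44 mm across, 80 mm tall, 150 g, bystander behind the work area. Origin: centre of its underside.
- jar: White jar, 60 mm across, 65 mm tall, 200 g, bystander behind the work area. Origin: centre of its underside.

How it is judged:
On the way, in this order (a step that is already met when the one before it is completed fails the run):
1. both crowns lie in the dish, let go (horizontal distance between each of crown_a_mid, crown_b_mid and dish_rim below 0.042 m and z of crown_a_mid in the frame of dish between 0 and 0.045 m and linear speed of each of crown_a, crown_b below 0.03 m/s and contact force between each of crown_a, crown_b and the fingers below 0.05 N and z of crown_b_mid in the frame of dish between 0 and 0.045 m), for 0.2 s.
2. the blue tab is drawn out of the rack and carried by the gripper (distance of tab_blue_tooth from where it was at the start of the episode above 0.07 m and contact force between tab_blue and rack below 0.05 N and contact force between tab_blue and the fingers above 1 N), for 0.1 s.
At the end, for the whole second after the job is handed in: Both crowns lie at rest in the upright dish, untouched by the fingers. The blue tab is held by the gripper alone, still, its striped face up and within 20 degrees of level, its tooth end within 30 mm of the dish's axis and 12 to 100 mm above the rim (all of step 1 and angle between tab_blue's own x axis and vertical below 0.35 rad and horizontal distance between tab_blue_tooth and dish_rim below 0.03 m and z of tab_blue_tooth in the frame of dish_rim between 0.012 and 0.1 m and angle between dish's own z axis and vertical below 0.15 rad and height (world z) of dish below 0.01 m and contact force between tab_blue and the fingers above 1 N and contact force between tab_blue and rack below 0.05 N and contact force between tab_blue and dish below 0.05 N and contact force between tab_blue and crown_a below 0.05 N and contact force between tab_blue and crown_b below 0.05 N and linear speed of tab_blue below 0.03 m/s); the arm keeps its last pose, push and grip.
It fails at once if the yellow or the green tab is pulled or knocked from its place (over 20 mm) (distance of any of tab_yellow, tab_green from where it was at the start of the episode above 0.02 m).
It fails at once if the bottle or the jar is shoved over 40 mm or tipped (distance of any of bottle, jar from where it was at the start of the episode above 0.04 m or angle between any of bottle, jar's own z axis and vertical above 0.4 rad).
It also fails if it takes over 66 s, if anything falls off the work surface, if the arm or the gripper's body presses on something with over 40 N, if the wrist force passes 120 N, or if a joint passes its speed limit or range.

## Working session

There is one attempt and no reset: what is moved stays moved. The work goes in short steps, Python scripts to look and compute and a tool call to move; the robot and the scene stay as the last step left them, time stands still between calls to the robot, and variables do not carry over. Pictures are saved under pics/ and viewed, about 8 in all and at most 12, crops included, and the job is handed in when it is done.

Besides the shell and the picture viewer there is one more tool, called after "Call:" in YAML: its name, and indented under it one key for each argument. move_arm: Moves the arm, as the interface text tells. Its arguments: {"type":"object","properties":{"series":{"type":"array"},"grip":{"type":"number"},"force":{"type":"number"}},"required":["series"]}

```bash
mkdir -p pics
python3 - <<'E'
from cell import monitor, imaging, workorder, outline_of
import cv2,numpy as np
s=monitor.observe();print({k:np.round(v,3) for k,v in s.items()})
for n in("scene","top"):
    im=imaging.get_image(n)
    print(n,{k:np.round(v,4) for k,v in im.items() if k!="color"})
    cv2.imwrite(f"pics/{n}0.png",im["color"][:,:,::-1])
    for t in("crown_a","dish","rack","tab_blue","tab_yellow","tab_green","bottle","jar"):
        print(t,[(round(float(d["p"]),2),d["rect"]) for d in outline_of(n,t)])
E
```

```text
{'clock': np.float64(0.0), 'joints': array([-1.258,  0.435,  0.025,  1.574, -0.012,  1.134, -0.075]), 'dq': array([-0.002,  0.001,  0.001,  0.002,  0.001, -0.   , -0.001]), 'joint_efforts': array([-1.0000e-03, -6.6785e+01,  9.8400e-01, -3.1446e+01, -6.1000e-02,
        4.3000e-02,  0.0000e+00]), 'position': array([0.252, 0.571, 0.245]), 'ee_rot': array([-6.490e-01, -3.074e+00,  2.000e-03]), 'force': array([-0.041,  0.193, -0.514]), 'ft_torque': array([-0.015, -0.005, -0.004]), 'width': np.float64(0.999)}
scene {'fx': np.float64(459.4503), 'fy': np.float64(459.4503), 'cx': np.float64(274.4929), 'cy': np.float64(210.9577), 'dist_coeffs': array([0.0229, 0.    , 0.    , 0.    , 0.    ]), 'rvec': array([ 1.8792,  1.7325, -0.6326]), 'tvec': array([-0.0327, -0.3797,  1.3812])}
crown_a [(0.42, [397.2, 181.8, 9.0, 11.3])]
dish [(0.61, [311.1, 223.1, 43.2, 30.9])]
rack [(0.63, [139.4, 189.4, 88.4, 46.0])]
tab_blue [(0.53, [149.9, 172.9, 7.9, 26.4])]
tab_yellow [(0.43, [175.0, 171.7, 13.2, 24.2])]
tab_green [(0.47, [204.4, 170.6, 10.4, 22.8])]
bottle [(0.65, [360.8, 239.4, 23.6, 39.3])]
jar [(0.89, [249.1, 256.8, 29.2, 43.8]), (0.25, [148.7, 174.1, 12.0, 24.5])]
top {'fx': np.float64(409.5093), 'fy': np.float64(409.5093), 'cx': np.float64(281.2134), 'cy': np.float64(207.5596), 'dist_coeffs': array([-0.0254,  0.    ,  0.    ,  0.    ,  0.    ]), 'rvec': array([ 2.1653, -2.1246,  0.1329]), 'tvec': array([-0.013 ,  0.5851,  0.7605])}
crown_a [(0.56, [127.2, 264.1, 10.2, 6.7]), (0.42, [143.7, 219.3, 12.0, 7.5])]
dish [(0.59, [206.2, 177.8, 45.7, 44.4])]
rack [(0.68, [334.4, 229.8, 106.4, 52.2])]
tab_blue [(0.54, [419.6, 262.2, 14.4, 23.3])]
tab_yellow [(0.54, [386.7, 262.5, 20.4, 24.0])]
tab_green [(0.6, [358.1, 261.8, 12.0, 28.6])]
bottle [(0.61, [177.3, 154.7, 29.7, 22.0])]
jar []
```

Run:
```python
import cv2
a=cv2.imread("pics/top0.png")[100:340,100:460]
cv2.imwrite("pics/top0c.png",cv2.resize(a,None,fx=2.2,fy=2.2,interpolation=cv2.INTER_CUBIC))
a=cv2.imread("pics/scene0.png")[150:310,120:440]
cv2.imwrite("pics/scene0c.png",cv2.resize(a,None,fx=2.5,fy=2.5,interpolation=cv2.INTER_CUBIC))
```

```text
(no output)
```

View pics/top0c.png

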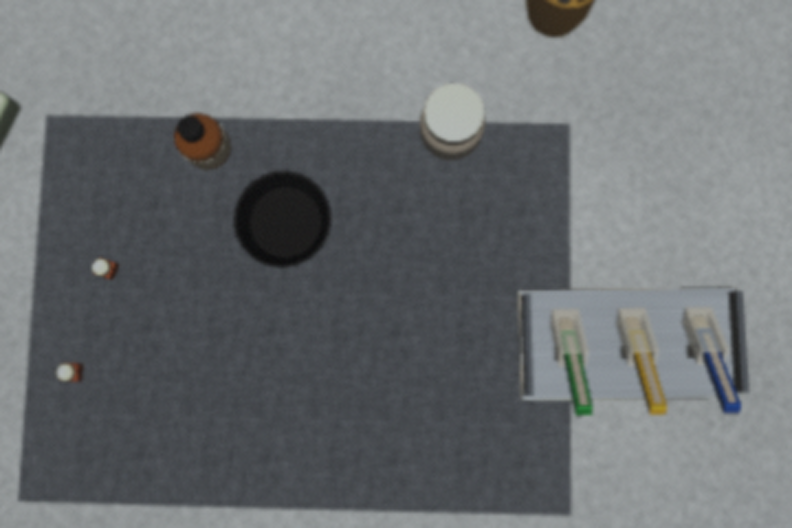

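View pics/scene0c.png

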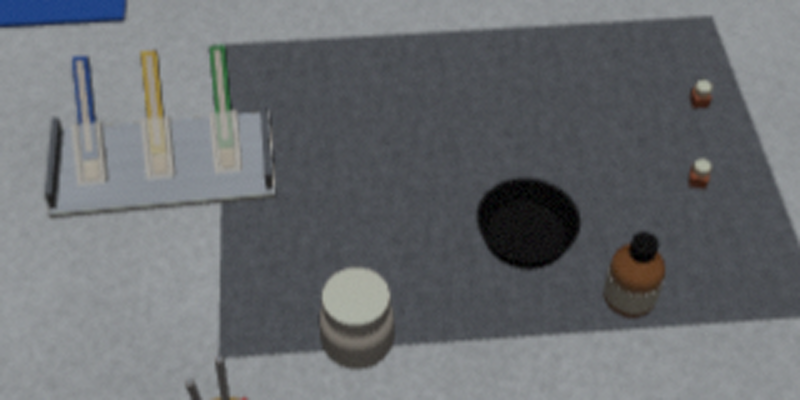

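```bash
cat > h.py <<'E'
from cell import monitor, imaging, workorder, outline_of
import cv2,numpy as np
from scipy.spatial.transform import Rotation as R
def ray(im,uv):
    K=np.array([[im["fx"],0,im["cx"]],[0,im["fy"],im["cy"]],[0,0,1]])
    p=cv2.undistortPoints(np.array([[uv]],float),K,np.array(im["dist_coeffs"]))[0,0]
    M=cv2.Rodrigues(np.array(im["rvec"]))[0]
    return -M.T@np.array(im["tvec"]), M.T@np.r_[p,1]
def onz(im,uv,z):
    c,d=ray(im,uv); return c+d*(z-c[2])/d[2]
def tri(r1,r2):
    A=[];b=[]
    for c,d in(r1,r2):
        d=d/np.linalg.norm(d);P=np.eye(3)-np.outer(d,d);A.append(P);b.append(P@c)
    return np.linalg.lstsq(np.vstack(A),np.hstack(b),rcond=None)[0]
def proj(im,P):
    K=np.array([[im["fx"],0,im["cx"]],[0,im["fy"],im["cy"]],[0,0,1]])
    return cv2.projectPoints(np.array(P,float),np.array(im["rvec"]),np.array(im["tvec"]),K,np.array(im["dist_coeffs"]))[0][:,0]
def cen(m): 
    y,x=np.nonzero(m);return np.array([x.mean(),y.mean()])
E
python3 - <<'E'
from h import *
np.set_printoptions(precision=4,suppress=True)
ims={n:imaging.get_image(n) for n in("scene","top")}
for t,z in(("crown_a",.0125),("dish",.02),("tab_blue",.08),("tab_yellow",.08),("tab_green",.08),("rack",.02),("jar",.03),("bottle",.04)):
    for n in ims:
        for d in outline_of(n,t)[:2]:
            c=cen(d["mask"]);print(t,n,round(d["p"],2),c,d["mask"].sum(),onz(ims[n],c,z))
T,S=ims["top"],ims["scene"]
f=lambda u,v:(u/2.2+100,v/2.2+100)
g=lambda u,v:(u/2.5+120,v/2.5+150)
# crowns: tooth tops; handle top ends
for nm,a,b in(("cb near",(67,373),(703,90)),("ca far",(102,268),(702,168)),("blue top",(731,409),(81,58)),("yel top",(657,409),(150,52)),("grn top",(583,410),(218,47))):
    p=tri(ray(T,f(*a)),ray(S,g(*b)));print(nm,p, proj(T,[p])-f(*a),proj(S,[p])-g(*b))
for nm,pt in(("rimL",(235,219)),("rimR",(330,219)),("rimT",(282,171)),("rimB",(282,267))):print(nm,onz(T,f(*pt),.026))
for pt in((520,290),(740,289),(748,390),(521,400)):print("rackT",onz(T,f(*pt),.008))
for pt in((52,214),(274,192)):print("rackS",onz(S,g(*pt),.008))
E
```

```text
crown_a top 0.56 [147.5897 221.7692] 78 [0.555  0.2685 0.0125]
crown_a top 0.54 [131.3684 268.7263] 95 [0.4603 0.2953 0.0125]
dish scene 0.84 [330.5512 238.136 ] 1132 [0.5997 0.1049 0.02  ]
dish top 0.74 [228.3968 199.1606] 1482 [0.6031 0.105  0.02  ]
tab_blue scene 0.63 [153.1792 184.9653] 173 [ 0.4687 -0.271   0.08  ]
tab_blue scene 0.62 [399.7568 187.5405] 74 [0.5202 0.2637 0.08  ]
tab_blue top 0.69 [427.7096 273.6434] 272 [ 0.4635 -0.2708  0.08  ]
tab_yellow scene 0.45 [180.491  183.4132] 167 [ 0.4688 -0.2119  0.08  ]
tab_yellow top 0.83 [394.5422 273.3822] 225 [ 0.463  -0.2105  0.08  ]
tab_green scene 0.71 [207.491 180.509] 167 [ 0.4647 -0.1531  0.08  ]
tab_green top 0.6 [363.0714 275.2768] 224 [ 0.4585 -0.1534  0.08  ]
rack scene 0.82 [183.4857 214.7697] 3348 [ 0.5084 -0.2127  0.02  ]
rack scene 0.63 [330.7995 238.297 ] 1192 [0.6002 0.1053 0.02  ]
rack top 0.68 [386.2327 254.1142] 4607 [ 0.4991 -0.2105  0.02  ]
jar scene 0.73 [262.0981 276.9894] 1040 [ 0.691  -0.0479  0.03  ]
jar top 0.68 [305.7215 154.5311] 851 [ 0.6953 -0.049   0.03  ]
bottle scene 0.59 [373.6484 260.6499] 637 [0.6771 0.178  0.04  ]
bottle top 0.97 [191.5511 163.8601] 479 [0.6698 0.1783 0.04  ]
cb near [0.4587 0.296  0.0166] [[-0.2557 -0.023 ]] [[-0.2077  0.0493]]
ca far [0.5543 0.2694 0.0191] [[-0.3228 -0.04  ]] [[-0.2855  0.0591]]
blue top [ 0.4423 -0.2739  0.0903] [[-0.5455 -0.0482]] [[-0.4243 -0.0937]]
yel top [ 0.4413 -0.2134  0.0919] [[-0.5234 -0.0478]] [[-0.4112 -0.0721]]
grn top [ 0.4394 -0.1537  0.0914] [[-0.5075 -0.0475]] [[-0.4021 -0.0505]]
rimL [0.6006 0.1474 0.026 ]
rimR [0.6022 0.0609 0.026 ]
rimT [0.6458 0.1062 0.026 ]
rimB [0.5576 0.1029 0.026 ]
rackT [ 0.5423 -0.1136  0.008 ]
rackT [ 0.5469 -0.3152  0.008 ]
rackT [ 0.4556 -0.3197  0.008 ]
rackT [ 0.443  -0.1147  0.008 ]
rackS [ 0.5502 -0.305   0.008 ]
rackS [ 0.5416 -0.1113  0.008 ]
```

Call:
move_arm:
  series:
    - [3.2,-3.2,-0.5,0,0,5]
    - [3.2,-3.2,-1,0,0,5]
    - [3.2,-3.2,-1,0,0,5]
    - [3.2,-3.2,-1,0,0,5]
    - [3.2,-3.2,-1,0,0,4]
    - [3.2,-3.2,-1,0,0,0]
    - [3.2,-3.2,-1,0,0,0]
    - [3.2,-3.2,-1,0,0,0]
  grip: 0.55
  force: 15

```text
clock: 2.6
position: [0.5097, 0.3143, 0.1706]
ee_rot: [-0.005, 3.141, 0.001]
force: [-0.5, 0.6, -0.5]
width: 0.551
```

Call:
move_arm:
  series:
    - [3.2,-3.2,-1,0,0,0]
    - [0,0,0,0,0,0]
    - [0,0,0,0,0,0]
    - [0,0,0,0,0,0]

```text
clock: 3.0
position: [0.5398, 0.2849, 0.1609]
ee_rot: [0.007, -3.141, -0.001]
force: [-0.7, -0.3, -0.9]
width: 0.55
```

Call:
move_arm:
  series:
    - [1.5,-1.6,-3.4,0,0,0]
    - [0,0,-3,0,0,0]
    - [0,0,-3,0,0,0]
    - [0,0,0,0,0,0]
    - [0,0,0,0,0,0]

```text
clock: 3.5
position: [0.5548, 0.2691, 0.0673]
ee_rot: [0.008, -3.141, -0.001]
force: [-0.4, 0.3, -0.0]
width: 0.552
```

Run:
```python
from h import *
s=monitor.observe();print(s["position"],s["ee_rot"],s["clock"])
o=[]
for n,P in(("scene",None),("top",None)):
    im=imaging.get_image(n)
    u=proj(im,[[.555,.269,.0125]])[0].astype(int)
    a=im["color"][u[1]-35:u[1]+35,u[0]-45:u[0]+45,::-1]
    o.append(cv2.resize(a,(390,300),interpolation=cv2.INTER_CUBIC))
cv2.imwrite("pics/c1.png",np.hstack(o))
```

```text
[0.55477182 0.26912425 0.06729351] [ 7.90813181e-03 -3.14095692e+00 -5.18253612e-04] 3.5
```

View pics/c1.png

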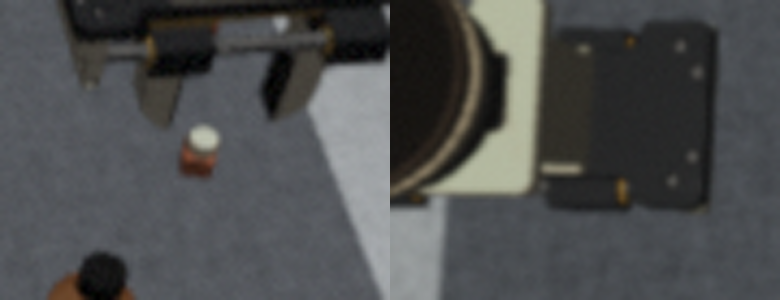

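The scene crop shows the crown at (200,150), between and below the open fingers at (155,120) and (285,115). The top view is hidden by the gripper. I'll go down and close.

Call:
move_arm:
  series:
    - [0,0,-2,0,0,0]
    - [0,0,-2,0,0,0]
    - [0,0,0,0,0,0]
    - [0,0,0,0,0,0]

```text
clock: 4.0
position: [0.556, 0.2683, 0.0281]
ee_rot: [-0.005, 3.14, 0.001]
force: [0.2, 1.2, 0.2]
width: 0.549
```

Call:
move_arm:
  series:
    - [0,0,0,0,0,0]
    - [0,0,0,0,0,0]
    - [0,0,0,0,0,0]
    - [0,0,0,0,0,0]
    - [0,0,0,0,0,0]
    - [0,0,0,0,0,0]
  grip: 0
  force: 15

```text
clock: 4.6
position: [0.5556, 0.2678, 0.027]
ee_rot: [-0.005, 3.141, 0.0]
force: [-0.5, -0.1, 3.3]
width: 0.184
```

Call:
move_arm:
  series:
    - [0,0,4,0,0,0]
    - [0,0,4,0,0,0]
    - [1.4,-4,0,0,0,5]
    - [1.4,-4,0,0,0,5]
    - [1.5,-4,0,0,0,5]
    - [1.4,-4,0,0,0,0]
    - [0,0,0,0,0,0]
    - [0,0,0,0,0,0]

```text
clock: 5.4
position: [0.6127, 0.106, 0.1065]
ee_rot: [0.409, -3.114, 0.0]
force: [-0.4, 0.6, -0.1]
width: 0.186
```

Run:
```python
from h import *
s=monitor.observe();print(s["position"],s["ee_rot"],s["clock"],s["width"])
im=imaging.get_image("scene")
u=proj(im,[[.602,.105,.05]])[0].astype(int)
a=im["color"][u[1]-75:u[1]+75,u[0]-90:u[0]+110,::-1]
cv2.imwrite("pics/c2.png",cv2.resize(a,None,fx=3.5,fy=3.5,interpolation=cv2.INTER_CUBIC))
```

```text
[0.61268567 0.10604518 0.1065183 ] [ 4.09457660e-01 -3.11442104e+00  4.34068735e-04] 5.4 0.18630262449197701
```

View pics/c2.png

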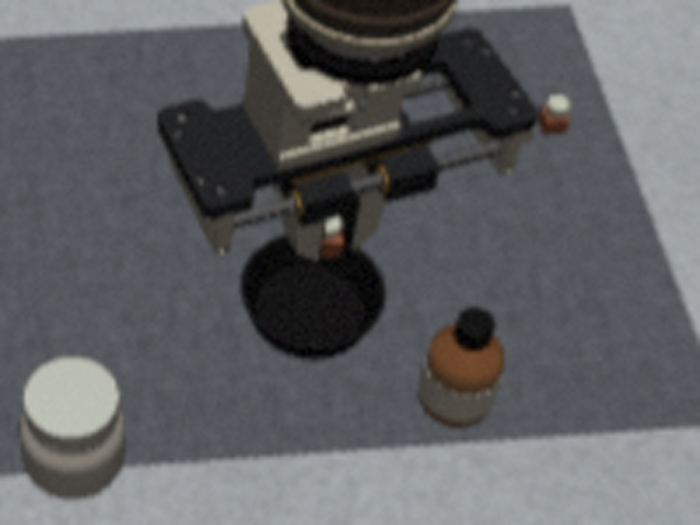

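The crown sits in the fingers at about (333,238), above the dish, and the bottle and jar are untouched. I'll lower it and release.

Call:
move_arm:
  series:
    - [0,0.1,-3,0,0,0]
    - [0,0,-2.5,0,0,0]
    - [0,0,-1.5,0,0,0]
    - [0,0,0,0,0,0]
    - [0,0,0,0,0,0]

```text
clock: 5.95
position: [0.6125, 0.1097, 0.0371]
ee_rot: [-0.416, 3.114, 0.0]
force: [0.7, 0.7, 0.4]
width: 0.185
```

Call:
move_arm:
  series:
    - [0,0,0,0,0,0]
    - [0,0,0,0,0,0]
    - [0,0,0,0,0,0]
    - [0,0,0,0,0,0]
  grip: 0.26

```text
clock: 6.35
position: [0.6128, 0.1088, 0.0373]
ee_rot: [-0.414, 3.113, 0.0]
force: [0.1, -0.3, -0.0]
width: 0.26
```

Call:
move_arm:
  series:
    - [0,0,4,0,0,0]
    - [0,0,4,0,0,0]
    - [-2.5,4,0,0,0,-5]
    - [-2.5,4,0,0,0,-5]
    - [-2.5,4,0,0,0,-5]
    - [-2.5,4,0,0,0,0]
    - [-2.5,2.5,0,0,0,0]
    - [-2.8,0.4,0,0,0,0]

```text
clock: 7.15
position: [0.4579, 0.3021, 0.1171]
ee_rot: [-0.012, 3.141, 0.004]
force: [-0.0, -0.6, 0.1]
width: 0.264
```

Call:
move_arm:
  series:
    - [0,0,0,0,0,0]
    - [0,0,0,0,0,0]
    - [0,0,0,0,0,0]
  grip: 0.55

```text
clock: 7.45
position: [0.4607, 0.2971, 0.117]
ee_rot: [-0.002, 3.14, 0.0]
force: [1.8, -0.2, -0.7]
width: 0.472
```

Run:
```python
from h import *
s=monitor.observe();print(s["position"],s["ee_rot"],s["clock"],s["width"])
im=imaging.get_image("scene")
a=im["color"][140:310,230:440,::-1]
im=imaging.get_image("top")
cv2.imwrite("pics/c3.png",np.hstack([cv2.resize(a,None,fx=2,fy=2,interpolation=cv2.INTER_CUBIC),cv2.resize(im["color"][130:300,110:280,::-1],None,fx=2,fy=2,interpolation=cv2.INTER_CUBIC)]))
```

```text
[0.46074763 0.29711543 0.11699669] [-2.24971371e-03  3.14049294e+00  1.78307883e-04] 7.45 0.4716633335626293
```

View pics/c3.png

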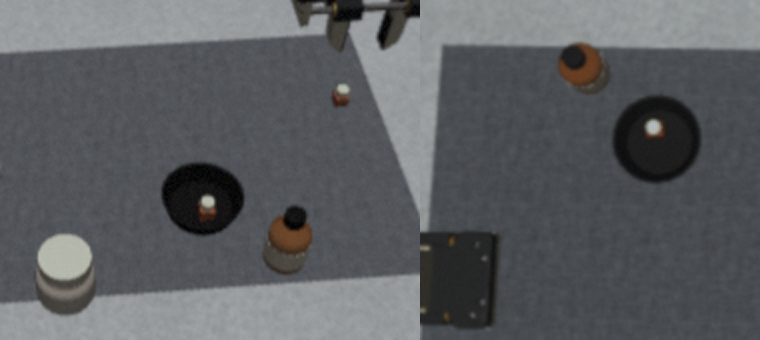

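The first crown stands upright in the dish (top view: crown at (653,130), dish centre (656,139)). The second crown is still in place, so I'll pick it now.

Call:
move_arm:
  series:
    - [0,-0.1,-3,0,0,0]
    - [0,0,-3,0,0,0]
    - [0,0,-2,0,0,0]
    - [0,0,-1,0,0,0]
    - [0,0,0,0,0,0]
    - [0,0,0,0,0,0]
  grip: 0.55

```text
clock: 8.15
position: [0.4602, 0.2968, 0.0273]
ee_rot: [-0.004, 3.141, 0.001]
force: [1.1, -0.0, 0.5]
width: 0.553
```

Call:
move_arm:
  series:
    - [0,0,0,0,0,0]
    - [0,0,0,0,0,0]
    - [0,0,0,0,0,0]
    - [0,0,0,0,0,0]
    - [0,0,0,0,0,0]
    - [0,0,0,0,0,0]
  grip: 0

```text
clock: 8.75
position: [0.4596, 0.2968, 0.0269]
ee_rot: [-0.005, 3.141, 0.0]
force: [-0.5, -0.5, 3.3]
width: 0.171
```

Call:
move_arm:
  series:
    - [0,0,4,0,0,0]
    - [0,0,4,0,0,0]
    - [2.8,-4,0,0,0,5]
    - [2.8,-4,0,0,0,5]
    - [2.8,-4,0,0,0,5]
    - [2.8,-4,0,0,0,0]
    - [1.9,-3.4,0,0,0,0]
    - [0,0,0,0,0,0]

```text
clock: 9.55
position: [0.5933, 0.095, 0.1066]
ee_rot: [-0.4, 3.115, -0.006]
force: [-0.3, 0.1, -0.6]
width: 0.17
```

Call:
move_arm:
  series:
    - [0,0,0,0,0,0]
    - [0,0,0,0,0,0]

```text
clock: 9.75
position: [0.5898, 0.1041, 0.1066]
ee_rot: [0.417, -3.113, -0.001]
force: [1.0, 0.3, -0.3]
width: 0.17
```

Call:
move_arm:
  series:
    - [0,-0.1,-3,0,0,0]
    - [0,0,-2.5,0,0,0]
    - [0,0,-1.5,0,0,0]
    - [0,0,0,0,0,0]
    - [0,0,0,0,0,0]

```text
clock: 10.25
position: [0.5905, 0.1026, 0.0371]
ee_rot: [0.417, -3.114, -0.0]
force: [0.0, 1.1, 0.7]
width: 0.171
```

Call:
move_arm:
  series:
    - [0,0,0,0,0,0]
    - [0,0,0,0,0,0]
    - [0,0,0,0,0,0]
    - [0,0,0,0,0,0]
  grip: 0.25

```text
clock: 10.65
position: [0.5908, 0.1018, 0.0373]
ee_rot: [-0.414, 3.113, 0.0]
force: [-0.5, -0.0, 0.1]
width: 0.251
```

Call:
move_arm:
  series:
    - [0,0,4,0,0,0]
    - [0,0,4,0,0,0]
    - [0,0,4,0,0,0]
    - [-2.5,-4,1,0,0,-6.5]
    - [-2.5,-4,0,0,0,-6.5]
    - [-2.5,-4,0,0,0,0]
    - [-2.5,-4,0,0,0,0]
    - [-2,-4,0,0,0,0]

```text
clock: 11.45
position: [0.4688, -0.0996, 0.1671]
ee_rot: [-0.06, 3.141, 0.0]
force: [0.6, -0.2, 0.1]
width: 0.248
```

Call:
move_arm:
  series:
    - [0,-4,0,0,0,0]
    - [0,-4,0,0,0,0]
    - [0,-4,0,0,0,0]
    - [0,0,0,0,0,0]
    - [0,0,0,0,0,0]
  grip: 0.35

```text
clock: 11.95
position: [0.4702, -0.219, 0.1668]
ee_rot: [0.056, -3.141, -0.0]
force: [0.4, 0.4, -0.2]
width: 0.349
```

Run:
```python
from h import *
s=monitor.observe();print(s["position"],s["ee_rot"],s["clock"],s["width"],s["joints"])
S=imaging.get_image("scene")
T=imaging.get_image("top")
r=lambda a:cv2.resize(a[:,:,::-1],(390,300),interpolation=cv2.INTER_CUBIC)
cv2.imwrite("pics/c4.png",np.vstack([np.hstack([r(S["color"][205:265,290:368]),r(T["color"][170:230,190:268])]),np.hstack([r(S["color"][150:240,130:247]),r(T["color"][210:300,330:447])])]))
```

```text
[ 0.47016881 -0.2190002   0.16676327] [ 5.57255775e-02 -3.14109545e+00 -1.37998534e-04] 11.95 0.3492687525331264 [ 0.26227115  0.34766393  0.09109172  1.93457143 -0.04097368  0.86113518
  1.98092181]
```

View pics/c4.png

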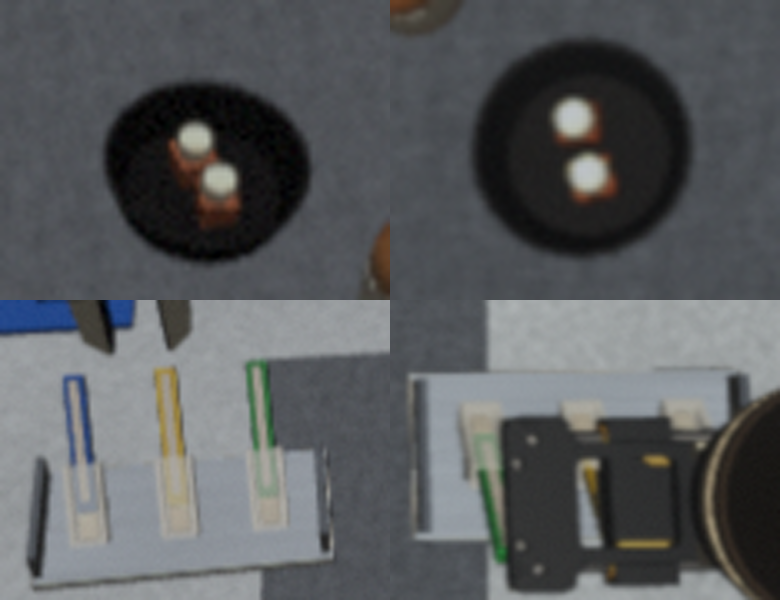

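Both crowns stand upright in the dish (top view: (573,118) and (588,173) in the crop). All three tabs are in their sockets, blue at the far right (lower-left panel (80,420)). Next I'll fit the blue tab's pose.

Run:
```python
from h import *
from scipy.optimize import least_squares
np.set_printoptions(precision=4,suppress=True)
ims={n:imaging.get_image(n) for n in("scene","top")}
for n in ims: ims[n]["old"]=cv2.imread(f"pics/{n}0.png")
th=np.linspace(0,2*np.pi,24,endpoint=False);D=np.c_[np.cos(th),np.sin(th)]
box=np.array([[x,y,z] for x in(-.005,.005) for y in(-.007,.007) for z in(-.0295,.0295)])
rect={"blue":((145,165,170,205),(410,255,445,295),(100,130)),"yellow":((170,165,198,205),(380,255,410,295),(15,32)),"green":((198,165,222,205),(350,255,378,295),(45,85))}
def pose(p):
    t=-p[4];Rm=R.from_euler('z',p[3]).as_matrix()@np.array([[np.sin(-t),0,-np.cos(t)],[0,1,0],[np.cos(t),0,np.sin(-t)]]).T if 0 else None
    c,s=np.cos(p[4]),np.sin(p[4])   # p4: elevation of bar axis
    M=R.from_euler('z',p[3]).as_matrix()@np.array([[s,0,-c],[0,1,0],[c,0,s]])
    return M
for t,(rs,rt,h) in rect.items():
    obs={}
    for n,r in(("scene",rs),("top",rt)):
        hsv=cv2.cvtColor(ims[n]["old"],cv2.COLOR_BGR2HSV)
        m=(hsv[...,0]>=h[0])&(hsv[...,0]<=h[1])&(hsv[...,1]>105)
        k=np.zeros_like(m);k[r[1]:r[3],r[0]:r[2]]=1;m&=k
        y,x=np.nonzero(m);P=np.c_[x,y];obs[n]=(P@D.T).max(0)+.4
        print(t,n,len(P),P.min(0),P.max(0))
    def res(p,full=1):
        o=[]
        for n in obs:
            q=proj(ims[n],box@pose(p).T+p[:3]);o.append((q@D.T).max(0)-obs[n])
        return np.r_[np.hstack(o),(p[3]-.03)*20,(p[4]-np.pi/4)*40]
    y0={"blue":-.274,"yellow":-.213,"green":-.154}[t]
    f=least_squares(res,[.46,y0,.08,.03,np.pi/4],loss="soft_l1")
    p=f.x;M=pose(p);print(p,"rms",np.sqrt((f.fun[:-2]**2).mean()),"grip",p[:3]+M[:,2]*.0045,"tooth",p[:3]-M[:,2]*.0805)
```

```text
blue scene 57 [149 173] [157 198]
blue top 82 [421 261] [436 286]
[ 0.4636 -0.273   0.073   0.0054  0.9101] rms 1.18128664770157 grip [ 0.4608 -0.273   0.0766] tooth [ 0.513  -0.2727  0.0095]
yellow scene 78 [177 171] [184 196]
yellow top 120 [389 260] [402 287]
[ 0.4632 -0.2131  0.0735  0.0233  0.8024] rms 0.7085904761950247 grip [ 0.46   -0.2131  0.0767] tooth [ 0.5191 -0.2118  0.0156]
green scene 31 [204 169] [211 192]
green top 52 [357 262] [368 287]
[ 0.4595 -0.1525  0.073   0.0503  0.9178] rms 1.9133646188700213 grip [ 0.4568 -0.1526  0.0766] tooth [ 0.5084 -0.1501  0.0091]
```

Call:
move_arm:
  series:
    - [0.8,-0.9,0,-0.25,7.5,0]
    - [0.8,-0.9,0,-0.25,7.5,0]
    - [0.8,-0.9,0,-0.25,7.5,0]
    - [0.8,-0.9,0,-0.25,7.5,0]
    - [0.8,-0.9,0,-0.25,7.5,0]
    - [0.7,-0.9,0,-0.25,7.5,0]
    - [0,0,0,0,0,0]
    - [0,0,0,0,0,0]
  grip: 0.35
  force: 40

```text
clock: 12.95
position: [0.5179, -0.2711, 0.1649]
ee_rot: [0.047, -2.354, 0.014]
force: [-0.4, 0.4, 0.8]
width: 0.353
```

Run:
```python
from h import *
np.set_printoptions(precision=3,suppress=True)
s=monitor.observe();print(s["position"],s["clock"],s["width"],s["joints"]);print(R.from_rotvec(s["ee_rot"]).as_matrix())
```

```text
[ 0.518 -0.271  0.165] 12.95 0.35264316135727874 [0.166 0.9   0.2   1.197 0.117 1.794 1.945]
[[-0.705 -0.038 -0.708]
 [-0.03   0.999 -0.024]
 [ 0.708  0.004 -0.706]]
```

Call:
move_arm:
  series:
    - [-1,-0.1,-2,0,0,0]
    - [-1,-0.1,-2,0,0,0]
    - [-1,0,-1.8,0,0,0]
    - [0,0,0,0,0,0]
    - [0,0,0,0,0,0]

```text
clock: 13.45
position: [0.4879, -0.2742, 0.1112]
ee_rot: [0.044, -2.359, 0.015]
force: [-0.4, 0.1, 0.0]
width: 0.349
```

Run:
```python
from h import *
np.set_printoptions(precision=4,suppress=True)
s=monitor.observe();print(s["position"],s["clock"]);M=R.from_rotvec(s["ee_rot"]).as_matrix()
S=imaging.get_image("scene");T=imaging.get_image("top")
p=s["position"]
o=[]
for im,r in((S,(125,150,205,230)),(T,(380,220,460,300))):
    a=cv2.resize(im["color"][r[1]:r[3],r[0]:r[2],::-1],(400,400),interpolation=cv2.INTER_CUBIC)
    for q,c in((p,(0,0,255)),(p+M[:,2]*.04,(0,255,0))):
        u=(proj(im,[q])[0]-r[:2]+.5)*5;cv2.circle(a,tuple(u.astype(int)),3,c,1)
    o.append(a)
cv2.imwrite("pics/c5.png",np.hstack(o))
```

```text
[ 0.4879 -0.2742  0.1112] 13.45
```

View pics/c5.png

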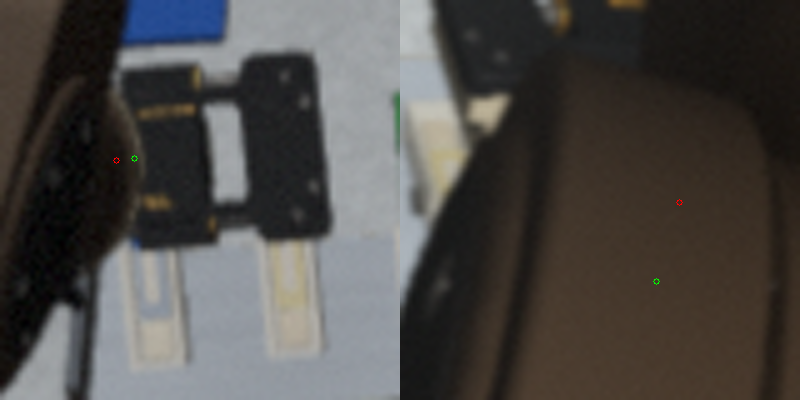

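Call:
move_arm:
  series:
    - [-0.9,0.1,-1,0,0,0]
    - [-0.9,0.1,-1,0,0,0]
    - [-0.9,0,-1,0,0,0]
    - [0,0,0,0,0,0]
    - [0,0,0,0,0,0]
    - [0,0,0,0,0,0]

```text
clock: 14.15
position: [0.4616, -0.2724, 0.0796]
ee_rot: [0.045, -2.357, 0.015]
force: [0.2, -0.7, -0.2]
width: 0.348
```

Call:
move_arm:
  series:
    - [0,0,0,0,0,0]
    - [0,0,0,0,0,0]
    - [0,0,0,0,0,0]
    - [0,0,0,0,0,0]
    - [0,0,0,0,0,0]
  grip: 0
  force: 30

```text
clock: 14.65
position: [0.4607, -0.2723, 0.0788]
ee_rot: [0.045, -2.356, 0.014]
force: [0.6, 0.7, 1.1]
width: 0.148
```

Call:
move_arm:
  series:
    - [-0.5,0,0.5,0,0,0]
    - [-0.7,-0.03,0.7,0,0,0]
    - [-0.7,-0.02,0.7,0,0,0]
    - [-0.7,-0.03,0.7,0,0,0]

```text
clock: 15.05
position: [0.4335, -0.2732, 0.1057]
ee_rot: [0.044, -2.355, 0.014]
force: [-0.7, 0.2, -0.7]
width: 0.147
```

Call:
move_arm:
  series:
    - [-0.7,-0.02,0.7,0,0,0]
    - [-0.7,-0.03,0.7,0,0,0]
    - [-0.7,-0.02,0.7,0,0,0]
    - [-0.7,-0.03,0.7,0,0,0]
    - [-0.7,-0.02,0.7,0,0,0]
    - [0,0,0,0,0,0]

```text
clock: 15.65
position: [0.3988, -0.2746, 0.1409]
ee_rot: [0.043, -2.356, 0.014]
force: [0.4, 0.5, -1.2]
width: 0.147
```

Call:
move_arm:
  series:
    - [0,0,3,0,0,0]
    - [0,0,3,0,0,0]
    - [0,1,2,0.2,-7.5,0]
    - [0,2,0,0.2,-7.5,0]
    - [1,3,0,0.2,-7.5,0]
    - [1,3,0,0.2,-7.5,0]
    - [1,3,0,0.2,-7.5,0]
    - [1,3,0,0.2,-7.5,0]

```text
clock: 16.45
position: [0.4403, -0.123, 0.2205]
ee_rot: [-0.056, 3.135, -0.007]
force: [0.4, -1.0, 0.4]
width: 0.148
```

Call:
move_arm:
  series:
    - [1,3,0,0,0,0]
    - [1,3,0,0,0,0]
    - [1,3,0,0,0,0]
    - [1,3,0,0,0,0]
    - [1,3,0,0,0,0]
    - [1,3,0,0,0,0]
    - [0,0,0,0,0,0]
    - [0,0,0,0,0,0]

```text
clock: 17.25
position: [0.4993, 0.0562, 0.2195]
ee_rot: [0.059, -3.14, 0.008]
force: [-0.2, -0.7, -0.4]
width: 0.15
```

Run:
```python
from h import *
np.set_printoptions(precision=3,suppress=True)
s=monitor.observe();print(s["position"],s["clock"],s["width"],s["joints"],s["force"]);print(R.from_rotvec(s["ee_rot"]).as_matrix())
```

```text
[0.499 0.056 0.219] 17.25 0.14981586657755736 [-0.197  0.266 -0.031  1.899  0.015  0.979  1.373] [-0.202 -0.659 -0.355]
[[-0.999 -0.038 -0.001]
 [-0.038  0.999 -0.005]
 [ 0.001 -0.005 -1.   ]]
```

Call:
move_arm:
  series:
    - [0.9,2.2,0,0,0,0]
    - [0.9,2.3,0,0,0,0]
    - [0,0,-3,0,0,0]
    - [0,0,-3,0,0,0]
    - [0,0,-3,0,0,0]
    - [0,0,-2,0,0,0]
    - [0,0,0,0,0,0]
    - [0,0,0,0,0,0]

```text
clock: 18.05
position: [0.5175, 0.0997, 0.1101]
ee_rot: [0.054, -3.141, 0.008]
force: [-0.8, 0.0, 1.3]
width: 0.145
```

Run:
```python
from h import *
np.set_printoptions(precision=4,suppress=True)
s=monitor.observe();print(s["position"],s["clock"],s["width"])
M=R.from_rotvec(s["ee_rot"]).as_matrix();t=s["position"]-M[:,0]*.085;print("tooth est",t)
o=[]
for n,r in(("scene",(290,185,390,285)),("top",(180,140,280,240))):
    im=imaging.get_image(n)
    a=cv2.resize(im["color"][r[1]:r[3],r[0]:r[2],::-1],(400,400),interpolation=cv2.INTER_CUBIC)
    u=(proj(im,[t])[0]-r[:2]+.5)*4;cv2.circle(a,tuple(u.astype(int)),4,(0,0,255),1);o.append(a)
    for d in outline_of(n,"tab_blue")[:1]: print(n,d["p"],d["rect"])
cv2.imwrite("pics/c6.png",np.hstack(o))
```

```text
[0.5175 0.0997 0.1101] 18.05 0.1451805150984971
tooth est [0.6024 0.1026 0.1101]
scene 0.67 [323.4, 179.4, 13.9, 35.1]
top 0.64 [217.1, 190.2, 10.7, 14.5]
```

View pics/c6.png

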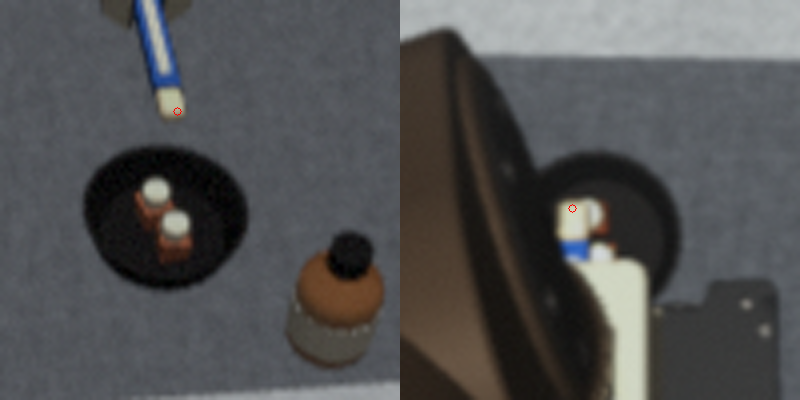

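The striped face is up. In the scene view the tooth end is at (172,115), close to the predicted (177,111), and both crowns are still upright in the dish. I'll lower a little, let it settle and check.

Call:
move_arm:
  series:
    - [-0.1,0,-1,0,0,0]
    - [-0.1,0.1,-1,0,0,0]
    - [0,0,-0.5,0,0,0]
    - [0,0,0,0,0,0]
    - [0,0,0,0,0,0]
    - [0,0,0,0,0,0]
    - [0,0,0,0,0,0]
    - [0,0,0,0,0,0]

```text
clock: 19.05
position: [0.5157, 0.1018, 0.085]
ee_rot: [-0.056, 3.141, -0.007]
force: [-0.2, -0.3, 0.0]
width: 0.149
```

Run:
```python
from h import *
np.set_printoptions(precision=4,suppress=True)
s=monitor.observe();print(s["position"],s["clock"],s["width"],abs(s["dq"]).max())
M=R.from_rotvec(s["ee_rot"]).as_matrix();t=s["position"]-M[:,0]*.085;print("tooth est",t)
o=[]
for n,r in(("scene",(290,185,390,285)),("top",(180,140,280,240))):
    im=imaging.get_image(n)
    a=cv2.resize(im["color"][r[1]:r[3],r[0]:r[2],::-1],(400,400),interpolation=cv2.INTER_CUBIC)
    u=(proj(im,[t])[0]-r[:2]+.5)*4;cv2.circle(a,tuple(u.astype(int)),4,(0,0,255),1);o.append(a)
cv2.imwrite("pics/c7.png",np.hstack(o))
```

```text
[0.5157 0.1018 0.085 ] 19.05 0.14874978625241178 0.0017040964337917794
tooth est [0.6006 0.1048 0.085 ]
```

View pics/c7.png

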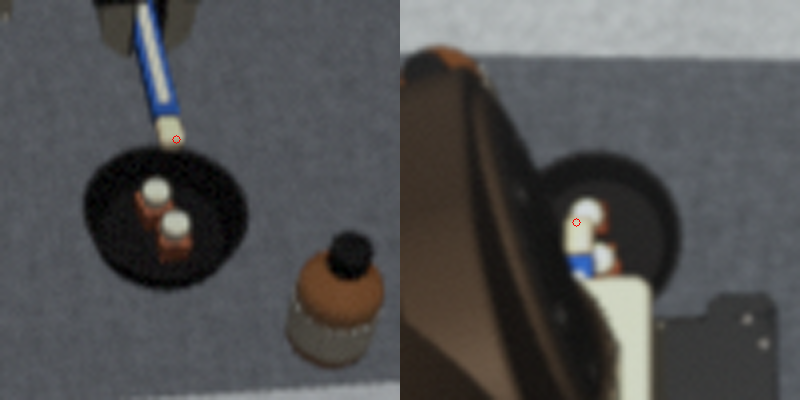

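The tooth end matches the projected estimate in both views: (172,145) against (176,139) in the scene view, and about (577,216) against (576,222) in the top view. The arm is at rest, so I'm handing in.

```bash
python3 -c "
from cell import workorder,monitor
print(workorder.sign_off(),monitor.observe()['width'])"
```

```text
the job is handed in; nothing more can be done
the job is handed in; nothing more can be done
```

The job is handed in at about 19 s of the 66 s allowed. Both crowns stand upright in the dish, and the gripper is holding the blue tab level above it, striped face up.

- **Tooth end:** the last estimate from the arm pose was (0.601, 0.105, 0.085), about 1–2 mm from the dish's axis and 59 mm above the rim. The end matched this to within about 2 pixels in both camera views.
- **Steadiness:** the arm was at rest, with joint speeds below 0.002 rad/s. The jaws were open 13.7 mm, which fits the tab's 14 mm width.
- **Crowns and bystanders:** the last pictures showed both crowns clear of the tab and the bottle standing in place. The jar was last seen after the first crown was placed, and I didn't look at the yellow and green tabs again after drawing out the blue one. The path kept clear of all three, and no notable contact force was measured.
- **One disagreement:** the camera fit put the tab's grip point about 6 mm lower than the rack dimensions imply. I gripped in between, so the tab may sit a few millimetres along its axis from the planned point, well inside the 30 mm allowed.
- **Network detections:** a few detections were false, for example a crown reported as the blue tab, and I discarded them against the pictures.

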